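# Present the wrongly stood chamber slide to the label reader

## Robot

A 6-joint arm with a two-finger parallel gripper is mounted at the origin on the work surface. World frame = base frame: x ahead of the robot, y to its left, z up, the work surface at z = 0. Lengths are in m, angles in rad, forces in N, time in s.
With the tool pointing down it reaches from about 0.3 to 0.775 m from the base axis. Payload 14.6 kg.
Tool frame: the origin (TCP) lies on the centre line of the jaws, within the pads' length; the fingertips stand ctrl.tcp_to_tips ahead of it and the grasp point (between the pads) lies 2 mm behind it (ctrl.tcp_to_tips is the distance from the TCP to the fingertips, in m); z points along the fingers, y is the line along which they close (so a half turn about z gives the same grasp; the last joint's range is limited). The gripper opens to 94 mm and grips with 3 to 60 N. Pads are 16 mm wide; open, the fingers measure 119 mm over their backs; the gripper's body (75 mm by 177 mm) begins 78 mm behind the grasp point.
Start: joints at [1.253, 0.3, 1.521, -0, 1.321, -0.067], TCP at [0.136, 0.533, 0.222] pointing down, gripper open.
Joint ranges: [-3.03, 3.03], [-0.79, 2.21], [0.23, 2.52], [-1.04, 4.18], [0, 3.07], [-2.55, 2.55]. Speed limits (rad/s): [2.22, 2.22, 2.57, 3.14, 3.14, 3.14].

## Interface

Orientations are given as [roll, pitch, yaw] about the fixed x, y, z axes, in that order (R = Rz(yaw) Ry(pitch) Rx(roll)).
In Python, from station import telemetry, viewer, hand_in, ctrl gives the robot as it stands.
- The arm moves only by the tool step_arm, never from a script. Its argument "plan" is a list of rows, each an object of numbers: "dx", "dy", "dz": the shift along the tool's x, y, z scaled (see below); "rx", "ry", "rz": the turn, a rotation vector about the tool's x, y, z scaled (see below); "claw": the closure, from 0 (fully open) to 1 (shut). In form: [{"dx": .., "dy": .., "dz": .., "rx": .., "ry": .., "rz": .., "claw": ..}, ...]. A call has 1 to 10 rows; each row shifts and turns the commanded pose from where the row before left it, along the tool's axes as they then stand; what a row does not reach is not made up. The controller multiplies each number of a shift by 0.1 m and each number of a turn by 90 degrees. A row lasts 1/10 s, in which the tool goes at most 50 mm and 8.59 degrees, less where a joint would pass 70% of its speed; a pose out of reach is approached as far as the arm can. A call with a number of a shift or a turn outside -1 to 1 is refused whole. A call with a gripper value outside its range is refused whole. The fingers move at their own pace and stop on an object; "grip_force" is the grip in N (left out, the last holds). Time passes only in rows, so rows that do not move let the fingers close. It gives the time, the measured TCP pose, the force, the opening and the grip force at its end, in the units of the state.
- telemetry.get_obs(): the state, without advancing time (a new reading comes with each control period).
- viewer.camera(name): name is "side" or "top" or "wrist"; returns a dict with "img" (384x512x3 uint8, red, green, blue), "z_map" (384x512 float32, m along the optical axis (not along the pixel's ray), 0 where there is no reading), "fx", "fy", "cx", "cy" (pixels), "dist" ([k1, k2, p1, p2, k3] as OpenCV has them; the pictures are not rectified), "R" (3x3) and "t" (3): a world point X has camera coordinates R X + t; the wrist camera has in their place "tool_from_camera" (4x4, takes a point from camera to tool coordinates, whose origin is the TCP and whose axes are the flange's). Camera axes: x right, y down, z forward; pixel columns grow to the right and rows downward; lengths in m; the calibration is good to about 2 mm. A picture is of the moment at which its call begins: read the wrist's pose just before it.
- hand_in(): hands the job in; it is judged then, once.
Trained networks look in a picture, given as the dict that the camera call returned (one of the last four; its "shot" number tells which), for a name from the list of things; names that differ only in an ending like _2 or _b are one class to them, and where a whole thing is asked for, a point or a joint stands for the part that bears it (a point fixed in the world has none). Each returns a list of dicts, best first, with "score" (0 to 1); they miss things now and then, are a little off and sometimes report something else, mostly with a low value. They report only what shows in the picture. A call takes as long as a camera call. They do not tell look-alikes from the thing itself.
- viewer.recognise(target, picture): "rect" ([left, top, right, bottom] in pixels, round what is visible of it).
The state is a dict: "time_s": time; "qpos": joint angles; "joint_vel": joint speeds; "tau": joint torques, N m; "ee_pos": TCP position; "eef_rot": TCP orientation; "force": force on the tool from outside, world axes, zero at the start; "moment": the same for the moment, N m; "grip_width": finger opening in m; "grip_force": force on a finger pad.
Only numpy, scipy, OpenCV 4.12 (cv2) and the standard library are available. Lean on these libraries where they do the work, as an engineer would, in place of code of your own. Each camera call takes 0.05 s, during which the arm holds its last target. There are 200 camera calls.

## Task

Of the three chamber slides drying on the sloped wire rack, one was stood the wrong way round, with its frosted end (the end with the small corner notch) at the foot of the slope. Take that slide off the rack, leaving everything else where it is, and hold it level and label side up at the label reader's reading spot, with the frosted end pointing towards the reader and clear of the fingers so that the label can be read. Finish while still holding it there in the air, motionless.

Things in the scene. Friction and masses are not known exactly. Their poses are not given: they have to be found in the camera images.
- slide_mid (a point): middle of the slide to take, 5.5 mm above its under-face. It is the one of three alike whose frosted end is at the foot of the slope; it leans label side up, facing the robot. Axes: x along its length to the frosted end, y across, z out of the label side. Empty eight-well chamber slide, 10 to 20 g, 10.5 mm thick over all
- slide: that slide; origin in the middle of its under-face, same axes. Clear glass base 76 x 26 x 2.5 mm; on its label side, centred, a clear stiff well block 46 mm long, 24 mm wide, 8 mm high. Beyond the block each end shows 15 mm of bare base: one end clear with square corners, the other frosted
- slide_frosted: its frosted white end, 15 mm long, with a 7 x 7 mm square notch in one corner and the label (small dark printed square) on the same side as the wells; origin and axes as for the whole slide
- slide_label (a point): the middle of the frosted end's label face: 30 mm from the slide's middle towards the frosted end, 2.5 mm above the under-face; same axes
- slide_b_mid (a point): middle of a like slide standing the right way round, frosted and notched end up the slope, to be left alone; point and axes as for the first
- slide_c_mid (a point): middle of the other slide standing the right way round, to be left alone; point and axes as for the first
- rack: fixed steel wire drying rack, 306 mm wide. Origin on the bench under the middle of its three places, x away from the robot (uphill), y along the row, z up. The slides lean lengthwise, 30 degrees from level, in places 85 mm apart (any slide in any place), their foot 40 mm and the middle of their under-face 59 mm above the bench.
- reader: fixed label reader on a stand, 230 mm high. Origin on the bench under the reading spot; x level from the spot towards the reader, z up. Base plate 8 mm thick, 120 mm wide, from x = -55 to 170 mm; post at x = 148 mm; head 66 mm wide, looking down at 40 degrees, its window 100 mm out from the spot and 84 mm above it
- read_spot (a point): the reading spot: the point in the air 85 mm above the bench, over the middle of the 42 mm square outlined on the reader's base plate, where the middle of the label is to be held; axes as the reader's
- flask_mid (a point): small clear culture flask lying flat, 95 x 54 x 26 mm, loose, to be left alone; the point is its middle
- tubes_mid (a point): blue tube rack with a few capped tubes, 105 x 125 mm, 76 mm high, loose, to be left alone; the point is the middle of its block
- rack_open (a point): middle of the rack's slope, on the plane of the under-faces: axes as the rack's. Each slide rests on two 6 mm wires under its ends, 26 mm up and down the slope from its middle, and stands on a foot wire that rises 6.5 mm above the under-face; under and between the slides the rack is open. End frames 150 mm either side
Not all that is in view belongs to the job. What is shaped like the slide but turquoise is not meant.

How it is judged:
By the outcome, as a careful person would: the job done as asked, in the order asked, and still so for the second after the job is handed in, while the arm keeps its last pose, push and grip.
It also fails if it takes over 46 s, if anything falls off the work surface, if the arm or the gripper's body presses on something with over 40 N, if the wrist force passes 120 N, or if a joint passes its speed limit or range.

## Working session

There is one attempt and no reset: what is moved stays moved. The work goes in short steps, Python scripts to look and compute and a tool call to move; the robot and the scene stay as the last step left them, time stands still between calls to the robot, and variables do not carry over. Pictures are saved under pics/ and viewed, at most 10 in all, crops included, and the job is handed in when it is done.

Besides the shell and the picture viewer there is one more tool, called after "Emit:" in YAML: its name, and indented under it one key for each argument. step_arm: Moves the arm, as the interface text tells. Shifts and turns lie within -1 to 1; 1 stands for 0.1 m of shift or 90 degrees of turn. Its arguments: {"type":"object","properties":{"plan":{"type":"array"},"grip_force":{"type":"number"}},"required":["plan"]}

```bash
mkdir -p pics; ls; cat > h.py <<'E'
import numpy as np, cv2
from scipy.spatial.transform import Rotation as Ro
from station import telemetry, viewer, hand_in, ctrl
def pose(o=None):
    o=o or telemetry.get_obs(); T=np.eye(4); T[:3,3]=o["ee_pos"]; T[:3,:3]=Ro.from_euler('xyz',o["eef_rot"]).as_matrix(); return T
def cam(n):
    T=pose(); p=viewer.camera(n)
    if n=="wrist": p["W"]=T@np.array(p["tool_from_camera"])
    else:
        M=np.eye(4); M[:3,:3]=p["R"]; M[:3,3]=p["t"]; p["W"]=np.linalg.inv(M)
    return p
def ray(p,uv):
    K=np.array([[p["fx"],0,p["cx"]],[0,p["fy"],p["cy"]],[0,0,1]])
    n=cv2.undistortPoints(np.array(uv,float).reshape(-1,1,2),K,np.array(p["dist"],float)).reshape(-1,2)
    d=np.c_[n,np.ones(len(n))]
    return p["W"][:3,3], d@p["W"][:3,:3].T
def onz(p,uv,z):
    o,d=ray(p,uv); return o+d*((z-o[2])/d[:,2])[:,None]
def depth(p,uv):
    o,d=ray(p,uv); z=np.array([p["z_map"][int(round(v)),int(round(u))] for u,v in np.reshape(uv,(-1,2))]); return o+d*z[:,None]
def proj(p,X):
    M=np.linalg.inv(p["W"]); K=np.array([[p["fx"],0,p["cx"]],[0,p["fy"],p["cy"]],[0,0,1]])
    return cv2.projectPoints(np.reshape(np.array(X,float),(-1,1,3)),cv2.Rodrigues(M[:3,:3])[0],M[:3,3],K,np.array(p["dist"],float))[0].reshape(-1,2)
def save(p,n): cv2.imwrite("pics/"+n,p["img"][:,:,::-1])
E
python3 - <<'E'
from h import *
print(ctrl.tcp_to_tips, telemetry.get_obs())
for n in ["top","side"]:
    p=cam(n); cv2.imwrite(f"pics/{n}0.png",cv2.resize(p["img"],(800,600))[:,:,::-1])
    print(n,p["W"].round(3).tolist(),p["fx"])
    for t in ["slide","slide_frosted","rack","reader","flask_mid","tubes_mid","read_spot","rack_open","slide_label"]:
        try:
            for r in viewer.recognise(t,p)[:5]:
                c=np.array(r["rect"]); uv=[(c[0]+c[2])/2,(c[1]+c[3])/2]
                print(t,round(r["score"],2),c.round(0).tolist(),depth(p,[uv]).round(3).tolist())
        except Exception as e: print(t,e)
E
```

```text
pics
0.017 {'time_s': 0.0, 'qpos': array([ 1.25341923e+00,  3.00467135e-01,  1.52156952e+00, -7.11212366e-06,
        1.32067510e+00, -6.66154030e-02]), 'joint_vel': array([ 0.00030182,  0.00026523, -0.0008935 ,  0.00126772,  0.00224263,
       -0.00110403]), 'tau': array([ 1.05215739e-03, -5.31799614e+01, -3.52737987e+01,  7.08626490e-02,
        2.43437866e-02, -8.79863615e-05]), 'ee_pos': array([0.13641802, 0.53257324, 0.22189338]), 'eef_rot': array([-3.14047558e+00, -6.76206201e-05,  2.89083269e+00]), 'force': array([-0.43012917,  0.37248039,  0.7603113 ]), 'moment': array([-0.04043262, -0.00311336,  0.0164588 ]), 'grip_force': 0.0, 'grip_width': 0.09406822545214112}
top [[-0.027, -0.985, 0.17, 0.454], [-0.999, 0.031, 0.024, -0.123], [-0.029, -0.169, -0.985, 0.817], [0.0, 0.0, 0.0, 1.0]] 353.9128633249325
slide 0.87 [256.0, 258.0, 291.0, 278.0] [[0.428, -0.15, 0.004]]
slide 0.73 [333.0, 197.0, 350.0, 231.0] [[0.538, -0.298, 0.061]]
slide 0.71 [321.0, 249.0, 345.0, 284.0] [[0.427, -0.285, 0.003]]
slide 0.64 [380.0, 182.0, 413.0, 200.0] [[0.596, -0.445, 0.002]]
slide 0.64 [14.0, 18
[... 1672 characters left out ...]
.572, -0.17, 0.0]]
reader 0.56 [181.0, 91.0, 222.0, 184.0] [[0.563, 0.319, 0.069]]
flask_mid 0.57 [248.0, 178.0, 279.0, 191.0] [[0.696, 0.022, 0.021]]
tubes_mid 0.78 [291.0, 205.0, 350.0, 251.0] [[0.781, -0.221, 0.004]]
tubes_mid 0.37 [180.0, 92.0, 220.0, 179.0] [[0.59, 0.495, 0.003]]
read_spot 0.6 [182.0, 93.0, 219.0, 180.0] [[0.589, 0.48, 0.005]]
rack_open 0.83 [223.0, 187.0, 265.0, 279.0] [[0.547, -0.295, 0.073]]
slide_label 0.83 [180.0, 255.0, 211.0, 266.0] [[0.43, -0.288, 0.009]]
slide_label 0.72 [176.0, 222.0, 190.0, 236.0] [[0.424, -0.142, 0.006]]
slide_label 0.59 [228.0, 229.0, 254.0, 246.0] [[0.538, -0.3, 0.065]]
slide_label 0.56 [268.0, 281.0, 294.0, 303.0] [[0.591, -0.442, 0.006]]
```

```bash
python3 - <<'E'
from h import *
p=cam("top"); save(p,"t.png"); im=p["img"][:,:,::-1]
a=cv2.resize(im[165:290,215:415],(800,500),interpolation=cv2.INTER_CUBIC); cv2.imwrite("pics/crop1.png",a)
E
```

```text
(no output)
```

View pics/top0.png

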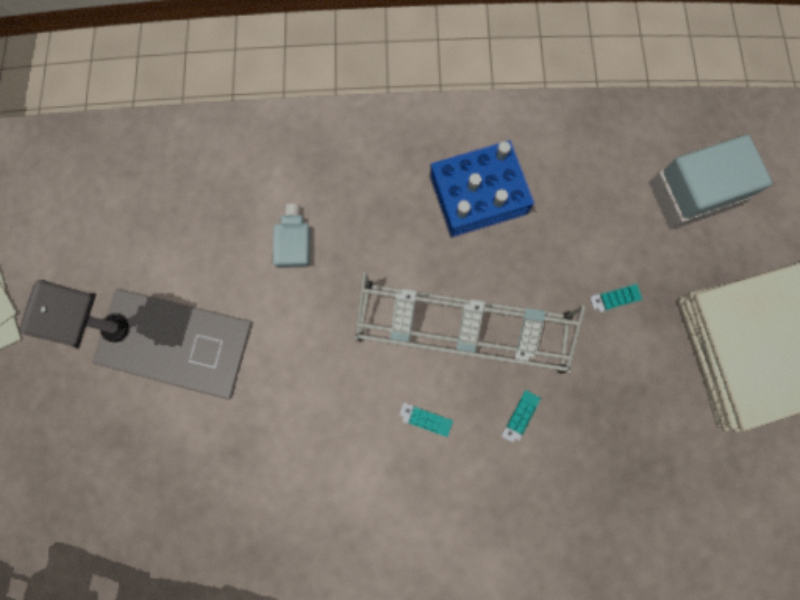

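View pics/crop1.png

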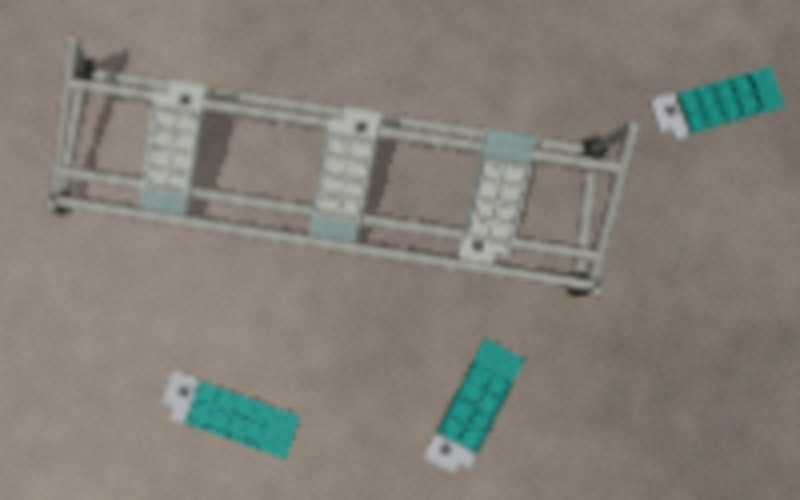

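The slide to take is the rightmost on the rack, at about (333-350, 197-231) in the full top image: its white notched end and label lie at the foot. The turquoise ones are decoys. The reader is on the left, with its square centred near (132, 225).

```bash
python3 - <<'E'
from h import *
p=cam("top")
a=onz(p,[[230,215.75],[364.25,237.5]],.043); d=a[1]-a[0]; print("foot",a.round(4).tolist(),np.linalg.norm(d),np.degrees(np.arctan2(d[1],d[0]))+90)
s=onz(p,np.array([[206,351],[196,335],[222,338],[216,366],[190,364]])*.64,.008); print("spot",s.round(4).tolist())
c=lambda x,y:[x/4+215-.4,y/4+165-.4]
q=onz(p,[c(510,130),c(478,262),c(497,195)],.062); print(q.round(4).tolist())
# reader plate corners
r=onz(p,np.array([[250,322],[230,397],[118,291],[95,363]])*.64,.008); print("plate",r.round(4).tolist())
z=p["z_map"]; 
P=depth(p,[[u,v] for v in range(165,245) for u in range(350,385)]); print("endframe maxz",np.sort(P[:,2])[-8:].round(3))
P=depth(p,[[u,v] for v in range(175,225) for u in range(10,62)]); m=P[:,2]>.15; print("head x,y,z range",P[m].min(0).round(3),P[m].max(0).round(3))
w=cam("wrist"); print(np.array(w["tool_from_camera"]).round(3).tolist(),w["fx"])
E
```

```text
foot [[0.5445, -0.0573, 0.043], [0.4879, -0.3485, 0.043]] 0.29665914744793187 -11.004985130282108
spot [[0.5343, 0.1758, 0.008], [0.5587, 0.1919, 0.008], [0.5531, 0.1518, 0.008], [0.5115, 0.16, 0.008], [0.5154, 0.1998, 0.008]]
[[0.5753, -0.3017, 0.062], [0.5048, -0.2798, 0.062], [0.5403, -0.2922, 0.062]]
plate [[0.576, 0.1095, 0.008], [0.4656, 0.1379, 0.008], [0.6305, 0.3191, 0.008], [0.5201, 0.3497, 0.008]]
endframe maxz [0.817 0.817 0.817 0.817 0.817 0.817 0.817 0.817]
head x,y,z range [ 0.454 -0.123  0.169] [0.602 0.335 0.817]
[[-0.0, -0.965, -0.262, 0.075], [1.0, -0.001, 0.001, 0.0], [-0.001, -0.262, 0.965, -0.162], [0.0, 0.0, 0.0, 1.0]] 322.0521200350255
```

```bash
cat >> h.py <<'E'
def slopeR(psi):
    u=np.array([np.cos(psi),np.sin(psi),0]); z=np.array([0,0,1.]); s,c=.5,np.sqrt(.75)
    x=-(c*u+s*z); n=-s*u+c*z; return np.c_[x,np.cross(-n,x),-n]
def delta(R,t,T=None):
    T=pose() if T is None else T
    d=T[:3,:3].T@(np.array(t)-T[:3,3]); r=Ro.from_matrix(T[:3,:3].T@R).as_rotvec()
    print("shift units (tool, 0.1m)",(d*10).round(3),"rot units(90deg)",(r/(np.pi/2)).round(4)); return d,r
E
python3 - <<'E'
from h import *
R=slopeR(np.radians(-11)); print(R.round(3).tolist())
t=np.array([.540,-.293,.059])-R[:,2]*.11; print(t); delta(R,t)
E
```

```text
[[-0.85, 0.191, 0.491], [0.165, 0.982, -0.095], [-0.5, 0.0, -0.866]]
[ 0.4860105  -0.28250551  0.15426279]
shift units (tool, 0.1m) [-5.409 -7.03   0.682] rot units(90deg) [-0.0098 -0.3332 -0.0366]
```

Emit:
step_arm:
  plan:
    - {"dx": -0.225, "dy": -0.293, "dz": 0}
    - {"dx": -0.225, "dy": -0.293, "dz": 0}
    - {"dx": -0.225, "dy": -0.293, "dz": 0}
    - {"dx": -0.225, "dy": -0.293, "dz": 0}
    - {"dx": -0.225, "dy": -0.293, "dz": 0}
    - {"dx": -0.225, "dy": -0.293, "dz": 0}
    - {"dx": -0.225, "dy": -0.293, "dz": 0}
    - {"dx": -0.225, "dy": -0.293, "dz": 0}
    - {"dx": -0.225, "dy": -0.293, "dz": 0}
    - {"dx": -0.225, "dy": -0.293, "dz": 0}

```text
$.plan[0]: bad value
```

Emit:
step_arm:
  plan:
    - {"dx": -0.225, "dy": -0.293, "dz": 0}
    - {"dx": -0.225, "dy": -0.293, "dz": 0}
    - {"dx": -0.225, "dy": -0.293, "dz": 0}
    - {"dx": -0.225, "dy": -0.293, "dz": 0}
    - {"dx": -0.225, "dy": -0.293, "dz": 0}
    - {"dx": -0.225, "dy": -0.293, "dz": 0.05}
    - {"dx": -0.225, "dy": -0.293, "dz": 0.05}
    - {"dx": -0.225, "dy": -0.293, "dz": 0.05}
    - {"dx": -0.225, "dy": -0.293, "dz": 0.05}
    - {"dx": -0.225, "dy": -0.293, "dz": 0.05}

```text
$.plan[0]: bad value
```

Emit:
step_arm:
  plan:
    - {"dx": -0.225, "dy": -0.293, "dz": 0.05}
    - {"dx": -0.225, "dy": -0.293, "dz": 0.05}
    - {"dx": -0.225, "dy": -0.293, "dz": 0.05}
    - {"dx": -0.225, "dy": -0.293, "dz": 0.05}
    - {"rx": -0.002, "ry": -0.067, "rz": -0.007}
    - {"rx": -0.002, "ry": -0.067, "rz": -0.007}
    - {"rx": -0.002, "ry": -0.067, "rz": -0.007}
    - {"rx": -0.002, "ry": -0.067, "rz": -0.007}
    - {"rx": -0.002, "ry": -0.067, "rz": -0.007}
    - {}

```text
$.plan[0]: bad value
```

```bash
python3 - <<'E'
from h import *
o=telemetry.get_obs(); print(o["time_s"],o["qpos"].round(3),o["ee_pos"].round(4),o["eef_rot"].round(3))
p=cam("wrist"); cv2.imwrite("pics/w1.png",cv2.resize(p["img"],(800,600),interpolation=cv2.INTER_CUBIC)[:,:,::-1])
for t in ["slide","slide_frosted","slide_label"]:
    for r in viewer.recognise(t,p)[:4]: print(t,round(r["score"],2),np.round(r["rect"]).tolist())
E
```

```text
1.15 [ 1.253  0.3    1.521 -0.     1.321 -0.067] [0.1365 0.5328 0.2224] [-3.142 -0.     2.891]
```

View pics/w1.png

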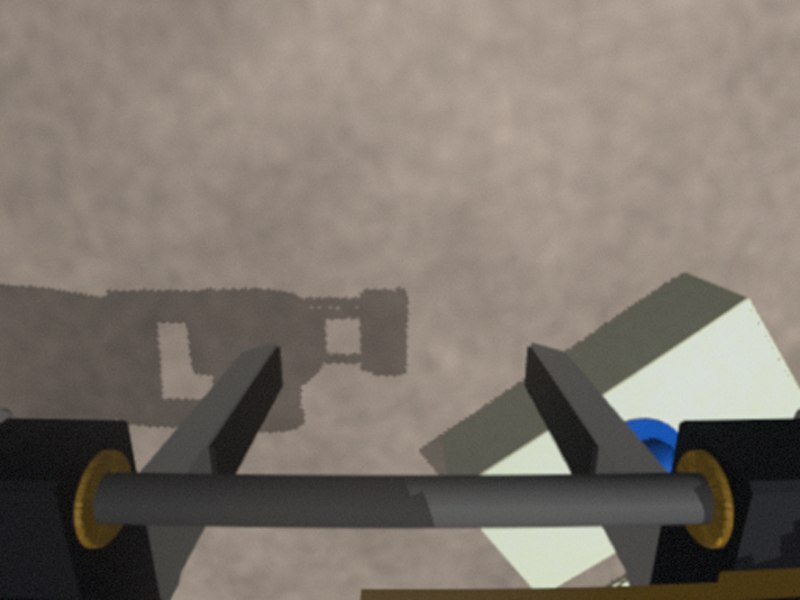

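The move was refused, probably because every field is needed. I'll send full rows, rising first because a box stands near the fingers at the lower right.

Emit:
step_arm:
  plan:
    - {"dx": -0.225, "dy": -0.293, "dz": -0.05, "rx": 0, "ry": 0, "rz": 0, "claw": 0}
    - {"dx": -0.225, "dy": -0.293, "dz": -0.05, "rx": 0, "ry": 0, "rz": 0, "claw": 0}
    - {"dx": -0.225, "dy": -0.293, "dz": -0.05, "rx": 0, "ry": 0, "rz": 0, "claw": 0}
    - {"dx": -0.225, "dy": -0.293, "dz": -0.05, "rx": 0, "ry": 0, "rz": 0, "claw": 0}
    - {"dx": -0.225, "dy": -0.293, "dz": -0.05, "rx": 0, "ry": 0, "rz": 0, "claw": 0}
    - {"dx": -0.225, "dy": -0.293, "dz": -0.05, "rx": 0, "ry": 0, "rz": 0, "claw": 0}
    - {"dx": -0.225, "dy": -0.293, "dz": -0.05, "rx": 0, "ry": 0, "rz": 0, "claw": 0}
    - {"dx": -0.225, "dy": -0.293, "dz": -0.05, "rx": 0, "ry": 0, "rz": 0, "claw": 0}
    - {"dx": -0.225, "dy": -0.293, "dz": -0.05, "rx": 0, "ry": 0, "rz": 0, "claw": 0}
    - {"dx": -0.225, "dy": -0.293, "dz": -0.05, "rx": 0, "ry": 0, "rz": 0, "claw": 0}

```text
time_s: 2.35
ee_pos: [0.282, 0.1917, 0.2729]
eef_rot: [3.141, 0.001, 2.891]
force: [1.1, 0.6, -0.4]
grip_width: 0.0942
grip_force: 0.0
```

Emit:
step_arm:
  plan:
    - {"dx": -0.225, "dy": -0.293, "dz": 0.05, "rx": 0, "ry": 0, "rz": 0, "claw": 0}
    - {"dx": -0.225, "dy": -0.293, "dz": 0.05, "rx": 0, "ry": 0, "rz": 0, "claw": 0}
    - {"dx": -0.225, "dy": -0.293, "dz": 0.05, "rx": 0, "ry": 0, "rz": 0, "claw": 0}
    - {"dx": -0.225, "dy": -0.293, "dz": 0.05, "rx": 0, "ry": 0, "rz": 0, "claw": 0}
    - {"dx": -0.225, "dy": -0.293, "dz": 0.05, "rx": 0, "ry": 0, "rz": 0, "claw": 0}
    - {"dx": -0.225, "dy": -0.293, "dz": 0.05, "rx": 0, "ry": 0, "rz": 0, "claw": 0}
    - {"dx": -0.225, "dy": -0.293, "dz": 0.05, "rx": 0, "ry": 0, "rz": 0, "claw": 0}
    - {"dx": -0.225, "dy": -0.293, "dz": 0.05, "rx": 0, "ry": 0, "rz": 0, "claw": 0}
    - {"dx": -0.225, "dy": -0.293, "dz": 0.05, "rx": 0, "ry": 0, "rz": 0, "claw": 0}
    - {"dx": -0.225, "dy": -0.293, "dz": 0.05, "rx": 0, "ry": 0, "rz": 0, "claw": 0}

```text
time_s: 3.35
ee_pos: [0.4274, -0.1482, 0.2223]
eef_rot: [-3.142, 0.0, 2.89]
force: [0.8, -0.1, 0.4]
grip_width: 0.0941
grip_force: 0.0
```

Emit:
step_arm:
  plan:
    - {"dx": -0.225, "dy": -0.293, "dz": 0.08, "rx": 0, "ry": 0, "rz": 0, "claw": 0}
    - {"dx": -0.225, "dy": -0.293, "dz": 0.08, "rx": 0, "ry": 0, "rz": 0, "claw": 0}
    - {"dx": -0.225, "dy": -0.293, "dz": 0.08, "rx": 0, "ry": 0, "rz": 0, "claw": 0}
    - {"dx": -0.225, "dy": -0.293, "dz": 0.08, "rx": 0, "ry": 0, "rz": 0, "claw": 0}
    - {"dx": 0, "dy": 0, "dz": 0, "rx": -0.002, "ry": -0.067, "rz": -0.007, "claw": 0}
    - {"dx": 0, "dy": 0, "dz": 0, "rx": -0.002, "ry": -0.067, "rz": -0.007, "claw": 0}
    - {"dx": 0, "dy": 0, "dz": 0, "rx": -0.002, "ry": -0.067, "rz": -0.007, "claw": 0}
    - {"dx": 0, "dy": 0, "dz": 0, "rx": -0.002, "ry": -0.067, "rz": -0.007, "claw": 0}
    - {"dx": 0, "dy": 0, "dz": 0, "rx": -0.002, "ry": -0.067, "rz": -0.007, "claw": 0}
    - {"dx": 0, "dy": 0, "dz": 0, "rx": 0, "ry": 0, "rz": 0, "claw": 0}

```text
time_s: 4.35
ee_pos: [0.4838, -0.2821, 0.1897]
eef_rot: [3.14, 0.527, 2.945]
force: [-0.6, 0.6, -0.8]
grip_width: 0.0939
grip_force: 0.0
```

```bash
python3 - <<'E'
from h import *
o=telemetry.get_obs(); print(o["time_s"],o["qpos"].round(3),o["ee_pos"].round(4),o["eef_rot"].round(3))
p=cam("wrist"); cv2.imwrite("pics/w2.png",cv2.resize(p["img"],(800,600),interpolation=cv2.INTER_CUBIC)[:,:,::-1])
for t in ["slide","slide_frosted"]:
    for r in viewer.recognise(t,p)[:4]: print(t,round(r["score"],2),np.round(r["rect"]).tolist())
E
```

```text
4.35 [-0.706  0.132  1.892  0.399  0.689 -2.336] [ 0.4838 -0.2821  0.1897] [3.14  0.527 2.945]
slide 0.96 [214.0, 0.0, 264.0, 66.0]
slide 0.96 [380.0, 2.0, 450.0, 18.0]
slide 0.81 [124.0, 176.0, 188.0, 204.0]
slide 0.76 [244.0, 127.0, 272.0, 207.0]
slide_frosted 0.79 [244.0, 131.0, 271.0, 145.0]
slide_frosted 0.76 [432.0, 2.0, 449.0, 16.0]
slide_frosted 0.65 [164.0, 178.0, 184.0, 186.0]
```

View pics/w2.png

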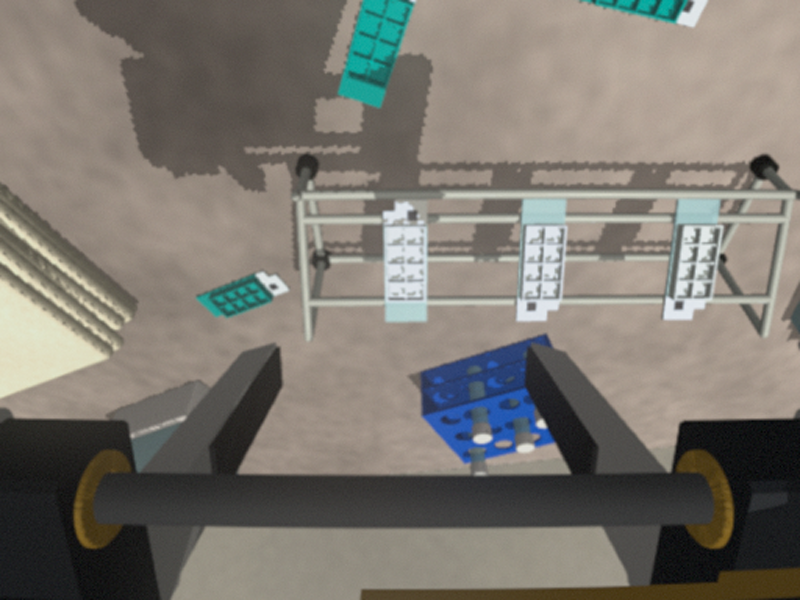

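The wrist view shows the target slide leftmost on the rack (800-px image, about x 385-427, y 200-322). Its notched white end is at the top, which is the foot of the slope. Next I'll zoom in for its corners.

```bash
python3 - <<'E'
from h import *
p=cam("wrist"); im=p["img"][:,:,::-1]
cv2.imwrite("pics/c2.png",cv2.resize(im[118:216,190:290],(600,588),interpolation=cv2.INTER_CUBIC))
import pickle; pickle.dump({k:p[k] for k in ["z_map","fx","fy","cx","cy","dist","W","img"]},open("w2.pkl","wb"))
E
```

```text
(no output)
```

View pics/c2.png

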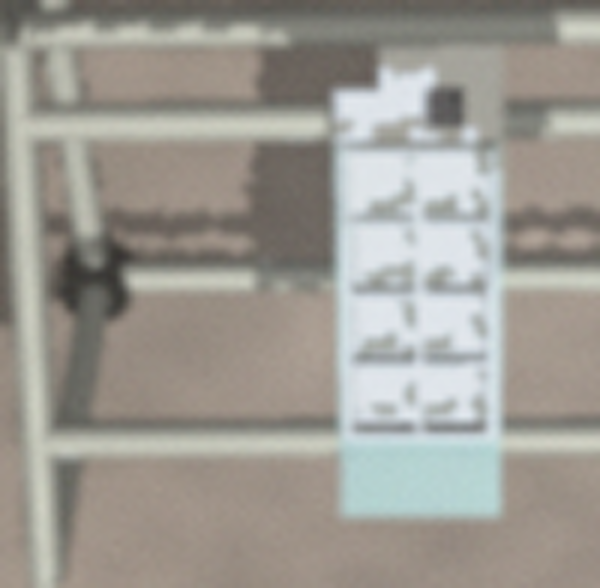

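```bash
cat > m.py <<'E'
from h import *
import pickle; p=pickle.load(open("w2.pkl","rb"))
c=lambda x,y:[x/6+190-.42,y/6+118-.42]
s3=np.sqrt(.75)
hz=lambda s:.059+2.5e-3*s3+s*.5   # base top face, s up slope
L=[(340,518,.038),(502,517,.038),(333,143,-.023),(503,143,-.023)]
P=np.array([onz(p,[c(x,y)],hz(s))[0] for x,y,s in L]); print(P.round(4).tolist())
print("width",np.linalg.norm(P[0]-P[1]),np.linalg.norm(P[2]-P[3]),"len (61)",np.linalg.norm((P[0]+P[1]-P[2]-P[3])/2))
up=(P[0]+P[1]-P[2]-P[3])/2; print("yaw len",np.degrees(np.arctan2(up[1],up[0])))
# foot wire direction
for a,b,z in [((30,128),(320,123),.044),((60,445),(330,440),.07),((60,445),(590,437),.07)]:
    q=onz(p,[c(*a),c(*b)],z); d=q[1]-q[0]; print("wire yaw",np.degrees(np.arctan2(d[1],d[0]))-90)
n=np.array([-.5*np.cos(np.radians(-11)),-.5*np.sin(np.radians(-11)),s3])
ce=(P[0]+P[1])/2; u=up/np.linalg.norm(up)
print("under mid",(ce-u*.038-n*.0025).round(4), ((P[2]+P[3])/2+u*.023-n*.0025).round(4))
D=depth(p,[c(420,480),c(400,110),c(420,300),c(420,200)]); print("depth",D.round(4).tolist())
E
python3 m.py
```

```text
[[0.57, -0.3107, 0.0802], [0.5749, -0.2847, 0.0802], [0.5177, -0.3009, 0.0497], [0.5229, -0.275, 0.0497]]
width 0.026545248925550102 0.026457899511525988 len (61) 0.061165055933455816
yaw len -10.608142960884633
wire yaw -10.151808968895082
wire yaw -9.733799000838957
wire yaw -10.013774526086735
under mid [ 0.5413 -0.2919  0.0591] [ 0.5411 -0.2918  0.059 ]
depth [[0.5673, -0.2968, 0.0766], [0.5158, -0.2899, 0.0467], [0.542, -0.2919, 0.0615], [0.5274, -0.289, 0.0549]]
```

```bash
cat > g.py <<'E'
from h import *
import sys
R=slopeR(np.radians(-10.4)); m=np.array([.5412,-.2918,.059]); print(telemetry.get_obs()["eef_rot"])
for h in (.05,-.0005): delta(R,m-R[:,2]*h)
E
python3 g.py
```

```text
[3.14076972 0.5249298  2.94712593]
shift units (tool, 0.1m) [0.173 0.013 0.924] rot units(90deg) [-0.0036  0.0009 -0.0071]
shift units (tool, 0.1m) [0.174 0.016 1.429] rot units(90deg) [-0.0036  0.0009 -0.0071]
```

Emit:
step_arm:
  plan:
    - {"dx": 0.035, "dy": 0.003, "dz": 0.15, "rx": -0.003, "ry": 0.001, "rz": -0.007, "claw": 0.47}
    - {"dx": 0.035, "dy": 0.003, "dz": 0.15, "rx": 0, "ry": 0, "rz": 0, "claw": 0.47}
    - {"dx": 0.035, "dy": 0.003, "dz": 0.15, "rx": 0, "ry": 0, "rz": 0, "claw": 0.47}
    - {"dx": 0.035, "dy": 0.003, "dz": 0.15, "rx": 0, "ry": 0, "rz": 0, "claw": 0.47}
    - {"dx": 0.033, "dy": 0.003, "dz": 0.15, "rx": 0, "ry": 0, "rz": 0, "claw": 0.47}
    - {"dx": 0, "dy": 0, "dz": 0.15, "rx": 0, "ry": 0, "rz": 0, "claw": 0.47}
    - {"dx": 0, "dy": 0, "dz": 0, "rx": 0, "ry": 0, "rz": 0, "claw": 0.47}
    - {"dx": 0, "dy": 0, "dz": 0, "rx": 0, "ry": 0, "rz": 0, "claw": 0.47}

```text
time_s: 5.35
ee_pos: [0.5154, -0.2863, 0.1041]
eef_rot: [-3.141, 0.524, 2.96]
force: [-0.3, 0.2, 0.8]
grip_width: 0.0496
grip_force: 0.0
```

```bash
python3 g.py; python3 - <<'E'
from h import *
o=telemetry.get_obs(); print(o["time_s"],o["qpos"].round(3),o["grip_width"])
p=cam("wrist"); 
m=np.array([.5412,-.2918,.059]);R=slopeR(np.radians(-10.4))
im=p["img"][:,:,::-1].copy()
for x in(-.038,.038):
  for y in(-.013,.013):
    q=proj(p,m+R@np.array([x,y,-.0025]))[0]; cv2.circle(im,(int(q[0]),int(q[1])),1,(0,0,255),-1)
cv2.imwrite("pics/w3.png",cv2.resize(im,(800,600),interpolation=cv2.INTER_CUBIC))
E
```

```text
[-3.14131972  0.52398043  2.96013727]
shift units (tool, 0.1m) [-0.003 -0.007  0.022] rot units(90deg) [-0.0002  0.0002  0.    ]
shift units (tool, 0.1m) [-0.003 -0.007  0.527] rot units(90deg) [-0.0002  0.0002  0.    ]
5.35 [-0.671  0.323  1.886  0.499  0.514 -2.446] 0.049641976584015764
```

View pics/w3.png

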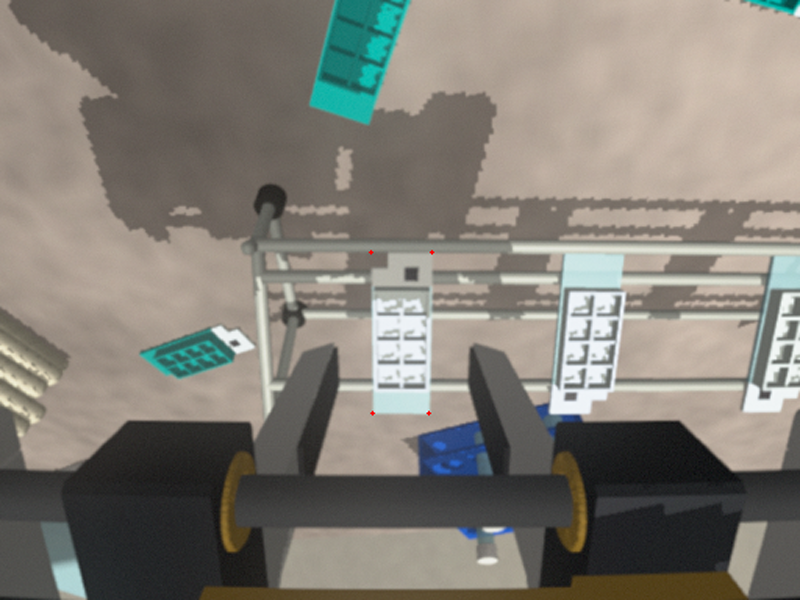

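The predicted corners fall on the slide. J6 (-2.446) is close to its -2.55 limit, so I'll tip the tool 15° back about the jaw line, which the grasp allows. At the reader this also leans the gripper away from the head.

```bash
cat > g.py <<'E'
from h import *
R0=slopeR(np.radians(-10.4)); m=np.array([.5412,-.2918,.059]); A=Ro.from_euler('y',15,degrees=True).as_matrix()
R=R0@A
T=pose(); T[:3,:3]=T[:3,:3]@A if abs(telemetry.get_obs()["eef_rot"][1]-.524)<.05 else T[:3,:3]
for h in (.0,): delta(R,m-R0[:,2]*h,T)
print(telemetry.get_obs()["qpos"].round(3))
E
python3 g.py
```

```text
shift units (tool, 0.1m) [-0.137 -0.005  0.508] rot units(90deg) [-0.0005  0.0008 -0.0001]
[-0.671  0.323  1.887  0.499  0.513 -2.446]
```

Emit:
step_arm:
  plan:
    - {"dx": 0, "dy": 0, "dz": 0, "rx": 0, "ry": 0.0557, "rz": 0, "claw": 0.47}
    - {"dx": 0, "dy": 0, "dz": 0, "rx": 0, "ry": 0.0557, "rz": 0, "claw": 0.47}
    - {"dx": 0, "dy": 0, "dz": 0, "rx": 0, "ry": 0.0557, "rz": 0, "claw": 0.47}
    - {"dx": -0.027, "dy": -0.001, "dz": 0.1, "rx": 0, "ry": 0, "rz": 0, "claw": 0.47}
    - {"dx": 0, "dy": 0, "dz": 0, "rx": 0, "ry": 0, "rz": 0, "claw": 0.47}

```text
time_s: 5.9
ee_pos: [0.5202, -0.2872, 0.0939]
eef_rot: [3.142, 0.263, 2.96]
force: [-0.2, 0.0, -0.2]
grip_width: 0.0498
grip_force: 0.0
```

```bash
python3 g.py
```

```text
shift units (tool, 0.1m) [-0.116 -0.007  0.392] rot units(90deg) [-0.      0.001  -0.0002]
[-0.613  0.417  1.708  0.155  0.782 -2.099]
```

Well clear of the limit. Now I'll descend to the slide.

Emit:
step_arm:
  plan:
    - {"dx": -0.029, "dy": -0.002, "dz": 0.098, "rx": 0, "ry": 0, "rz": 0, "claw": 0.47}
    - {"dx": -0.029, "dy": -0.002, "dz": 0.098, "rx": 0, "ry": 0, "rz": 0, "claw": 0.47}
    - {"dx": -0.029, "dy": -0.002, "dz": 0.098, "rx": 0, "ry": 0, "rz": 0, "claw": 0.47}
    - {"dx": -0.029, "dy": -0.001, "dz": 0.098, "rx": 0, "ry": 0, "rz": 0, "claw": 0.47}
    - {"dx": 0, "dy": 0, "dz": 0, "rx": 0, "ry": 0, "rz": 0, "claw": 0.47}
    - {"dx": 0, "dy": 0, "dz": 0, "rx": 0, "ry": 0, "rz": 0, "claw": 0.47}

```text
time_s: 6.5
ee_pos: [0.5409, -0.2921, 0.0598]
eef_rot: [-3.141, 0.262, 2.959]
force: [0.4, 0.1, 0.4]
grip_width: 0.0499
grip_force: 0.0
```

```bash
python3 g.py
```

```text
shift units (tool, 0.1m) [0.    0.003 0.008] rot units(90deg) [-0.0004  0.0001 -0.0004]
[-0.598  0.507  1.667  0.156  0.734 -2.09 ]
```

Emit:
step_arm:
  plan:
    - {"dx": 0, "dy": 0.003, "dz": 0.008, "rx": 0, "ry": 0, "rz": 0, "claw": 0.68}
    - {"dx": 0, "dy": 0, "dz": 0, "rx": 0, "ry": 0, "rz": 0, "claw": 0.68}
    - {"dx": 0, "dy": 0, "dz": 0, "rx": 0, "ry": 0, "rz": 0, "claw": 0.72}
    - {"dx": 0, "dy": 0, "dz": 0, "rx": 0, "ry": 0, "rz": 0, "claw": 0.76}
    - {"dx": 0, "dy": 0, "dz": 0, "rx": 0, "ry": 0, "rz": 0, "claw": 0.9}
    - {"dx": 0, "dy": 0, "dz": 0, "rx": 0, "ry": 0, "rz": 0, "claw": 0.9}
    - {"dx": 0, "dy": 0, "dz": 0, "rx": 0, "ry": 0, "rz": 0, "claw": 0.9}
    - {"dx": 0, "dy": 0, "dz": 0, "rx": 0, "ry": 0, "rz": 0, "claw": 0.9}
  grip_force: 12

```text
time_s: 7.3
ee_pos: [0.5413, -0.292, 0.0595]
eef_rot: [-3.141, 0.263, 2.959]
force: [-2.4, 0.3, 2.9]
grip_width: 0.0257
grip_force: 12.0
```

Emit:
step_arm:
  plan:
    - {"dx": 0.003, "dy": 0, "dz": -0.05, "rx": 0, "ry": 0, "rz": 0, "claw": 0.9}
    - {"dx": 0.003, "dy": 0, "dz": -0.05, "rx": 0, "ry": 0, "rz": 0, "claw": 0.9}
    - {"dx": 0.006, "dy": 0, "dz": -0.1, "rx": 0, "ry": 0, "rz": 0, "claw": 0.9}
    - {"dx": 0.01, "dy": 0, "dz": -0.15, "rx": 0, "ry": 0, "rz": 0, "claw": 0.9}
    - {"dx": 0.01, "dy": 0, "dz": -0.15, "rx": 0, "ry": 0, "rz": 0, "claw": 0.9}
    - {"dx": 0.01, "dy": 0, "dz": -0.2, "rx": 0, "ry": 0, "rz": 0, "claw": 0.9}
    - {"dx": 0, "dy": 0, "dz": -0.2, "rx": 0, "ry": 0, "rz": 0, "claw": 0.9}
    - {"dx": 0, "dy": 0, "dz": 0, "rx": 0, "ry": 0, "rz": 0, "claw": 0.9}

```text
time_s: 8.1
ee_pos: [0.5147, -0.2875, 0.1489]
eef_rot: [-3.139, 0.267, 2.96]
force: [0.3, 0.9, -0.1]
grip_width: 0.0256
grip_force: 12.0
```

```bash
python3 - <<'E'
from h import *
o=telemetry.get_obs(); print(o["qpos"].round(3))
p=cam("wrist"); im=p["img"][:,:,::-1].copy()
T=pose(); A=Ro.from_euler('y',15,degrees=True).as_matrix()
for x in(-.038,.038):
  for y in(-.013,.013):
    q=proj(p,T[:3,3]+T[:3,:3]@A.T@np.array([x,y,-.0025]))[0]; cv2.circle(im,(int(q[0]),int(q[1])),1,(0,0,255),-1)
cv2.imwrite("pics/w4.png",cv2.resize(im,(800,600),interpolation=cv2.INTER_CUBIC))
E
```

```text
[-0.619  0.332  1.682  0.141  0.889 -2.083]
```

View pics/w4.png

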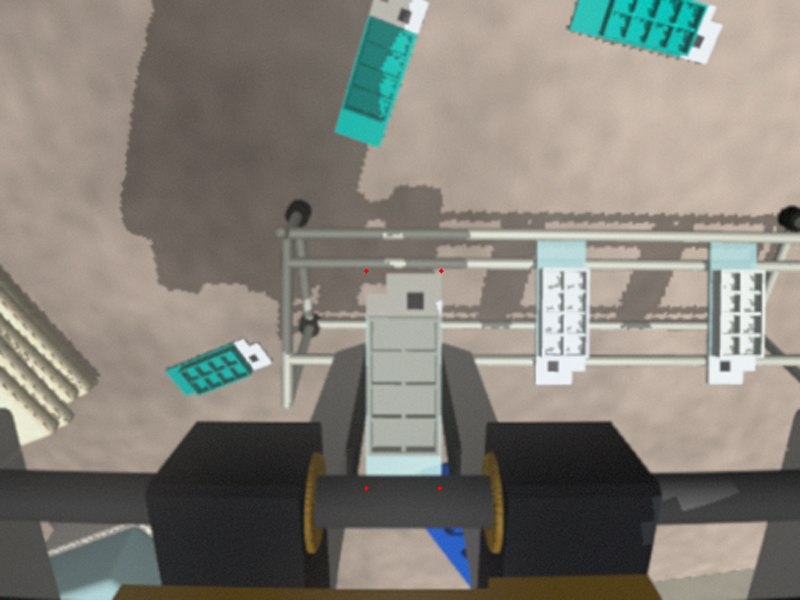

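The slide is held squarely, the frosted end (387-438, 272-318) is clear of the fingers, and the neighbours haven't moved. Next I'll plan the transit to a waypoint before the reader.

```bash
cat > r.py <<'E'
from h import *
A=Ro.from_euler('y',15,degrees=True).as_matrix()
def lev(yaw):
    x=np.array([np.cos(yaw),np.sin(yaw),0]); z=np.array([0,0,-1.]); return np.c_[x,np.cross(z,x),z]
E
python3 - <<'E'
from r import *
T=pose(); w=np.array([.5,.06,.21])
print("yaw now",np.degrees(np.arctan2(T[1,0],T[0,0])))
delta(T[:3,:3],w,T)
# after pitch +30
T2=T.copy(); T2[:3,:3]=T[:3,:3]@Ro.from_euler('y',30,degrees=True).as_matrix(); print(np.degrees(np.arctan2(T2[1,0],T2[0,0])))
delta(lev(np.radians(75.5))@A,w,T2)
E
```

```text
yaw now 169.56496850183646
shift units (tool, 0.1m) [ 0.579  3.387 -0.816] rot units(90deg) [0. 0. 0.]
169.50594218061667
shift units (tool, 0.1m) [ 0.91   3.387 -0.417] rot units(90deg) [-0.2696  0.0026  1.0094]
```

Emit:
step_arm:
  plan:
    - {"dx": 0.058, "dy": 0.2, "dz": -0.16, "rx": 0, "ry": 0, "rz": 0, "claw": 0.9}
    - {"dx": 0.058, "dy": 0.35, "dz": -0.16, "rx": 0, "ry": 0, "rz": 0, "claw": 0.9}
    - {"dx": 0.058, "dy": 0.36, "dz": -0.16, "rx": 0, "ry": 0, "rz": 0, "claw": 0.9}
    - {"dx": 0.058, "dy": 0.36, "dz": -0.16, "rx": 0, "ry": 0, "rz": 0, "claw": 0.9}
    - {"dx": 0.058, "dy": 0.36, "dz": -0.1, "rx": 0, "ry": 0, "rz": 0, "claw": 0.9}
    - {"dx": 0.058, "dy": 0.36, "dz": -0.076, "rx": 0, "ry": 0, "rz": 0, "claw": 0.9}
    - {"dx": 0.058, "dy": 0.36, "dz": 0, "rx": 0, "ry": 0, "rz": 0, "claw": 0.9}
    - {"dx": 0.058, "dy": 0.36, "dz": 0, "rx": 0, "ry": 0, "rz": 0, "claw": 0.9}
    - {"dx": 0.058, "dy": 0.36, "dz": 0, "rx": 0, "ry": 0, "rz": 0, "claw": 0.9}
    - {"dx": 0.057, "dy": 0.317, "dz": 0, "rx": 0, "ry": 0, "rz": 0, "claw": 0.9}

```text
time_s: 9.15
ee_pos: [0.4995, 0.0619, 0.2081]
eef_rot: [-3.141, 0.262, 2.96]
force: [1.1, -0.1, -0.5]
grip_width: 0.0253
grip_force: 12.0
```

Emit:
step_arm:
  plan:
    - {"dx": 0, "dy": 0, "dz": 0, "rx": 0, "ry": 0.0833, "rz": 0, "claw": 0.9}
    - {"dx": 0, "dy": 0, "dz": 0, "rx": 0, "ry": 0.0833, "rz": 0, "claw": 0.9}
    - {"dx": 0, "dy": 0, "dz": 0, "rx": 0, "ry": 0.0833, "rz": 0, "claw": 0.9}
    - {"dx": 0, "dy": 0, "dz": 0, "rx": 0, "ry": 0.0833, "rz": 0, "claw": 0.9}
    - {"dx": 0, "dy": 0, "dz": 0, "rx": -0.0193, "ry": 0, "rz": 0.0721, "claw": 0.9}
    - {"dx": 0, "dy": 0, "dz": 0, "rx": -0.0193, "ry": 0, "rz": 0.0721, "claw": 0.9}
    - {"dx": 0, "dy": 0, "dz": 0, "rx": -0.0193, "ry": 0, "rz": 0.0721, "claw": 0.9}
    - {"dx": 0, "dy": 0, "dz": 0, "rx": -0.0193, "ry": 0, "rz": 0.0721, "claw": 0.9}
    - {"dx": 0, "dy": 0, "dz": 0, "rx": -0.0193, "ry": 0, "rz": 0.0721, "claw": 0.9}
    - {"dx": 0, "dy": 0, "dz": 0, "rx": -0.0193, "ry": 0, "rz": 0.0721, "claw": 0.9}

```text
time_s: 10.15
ee_pos: [0.4998, 0.0602, 0.2079]
eef_rot: [-3.14, -0.262, 2.25]
force: [-0.0, 0.1, -0.1]
grip_width: 0.0254
grip_force: 12.0
```

Emit:
step_arm:
  plan:
    - {"dx": 0, "dy": 0, "dz": 0, "rx": -0.0193, "ry": 0, "rz": 0.0721, "claw": 0.9}
    - {"dx": 0, "dy": 0, "dz": 0, "rx": -0.0193, "ry": 0, "rz": 0.0721, "claw": 0.9}
    - {"dx": 0, "dy": 0, "dz": 0, "rx": -0.0193, "ry": 0, "rz": 0.0721, "claw": 0.9}
    - {"dx": 0, "dy": 0, "dz": 0, "rx": -0.0193, "ry": 0, "rz": 0.0721, "claw": 0.9}
    - {"dx": 0, "dy": 0, "dz": 0, "rx": -0.0193, "ry": 0, "rz": 0.0721, "claw": 0.9}
    - {"dx": 0, "dy": 0, "dz": 0, "rx": -0.0193, "ry": 0, "rz": 0.0721, "claw": 0.9}
    - {"dx": 0, "dy": 0, "dz": 0, "rx": -0.0193, "ry": 0, "rz": 0.0721, "claw": 0.9}
    - {"dx": 0, "dy": 0, "dz": 0, "rx": -0.0193, "ry": 0, "rz": 0.0721, "claw": 0.9}
    - {"dx": 0, "dy": 0, "dz": 0, "rx": 0, "ry": 0, "rz": 0, "claw": 0.9}
    - {"dx": 0, "dy": 0, "dz": 0, "rx": 0, "ry": 0, "rz": 0, "claw": 0.9}

```text
time_s: 11.15
ee_pos: [0.4998, 0.0603, 0.2084]
eef_rot: [3.141, -0.261, 1.321]
force: [0.4, -0.3, -0.2]
grip_width: 0.0253
grip_force: 12.0
```

```bash
python3 - <<'E'
from r import *
o=telemetry.get_obs(); print(o["time_s"],o["qpos"].round(3),o["ee_pos"].round(4))
p=cam("wrist"); T=pose()
delta(lev(np.radians(75.5))@A,[.5,.06,.21],T)
cv2.imwrite("pics/w5.png",cv2.resize(p["img"],(800,600),interpolation=cv2.INTER_CUBIC)[:,:,::-1])
import pickle; pickle.dump({k:p[k] for k in ["z_map","fx","fy","cx","cy","dist","W","img"]}|{"T":T},open("w5.pkl","wb"))
E
```

```text
11.15 [-0.082  0.173  1.733  0.276  1.205  0.072] [0.4998 0.0603 0.2084]
shift units (tool, 0.1m) [ 0.002  0.002 -0.016] rot units(90deg) [-0.0004  0.0006  0.0021]
```

View pics/w5.png

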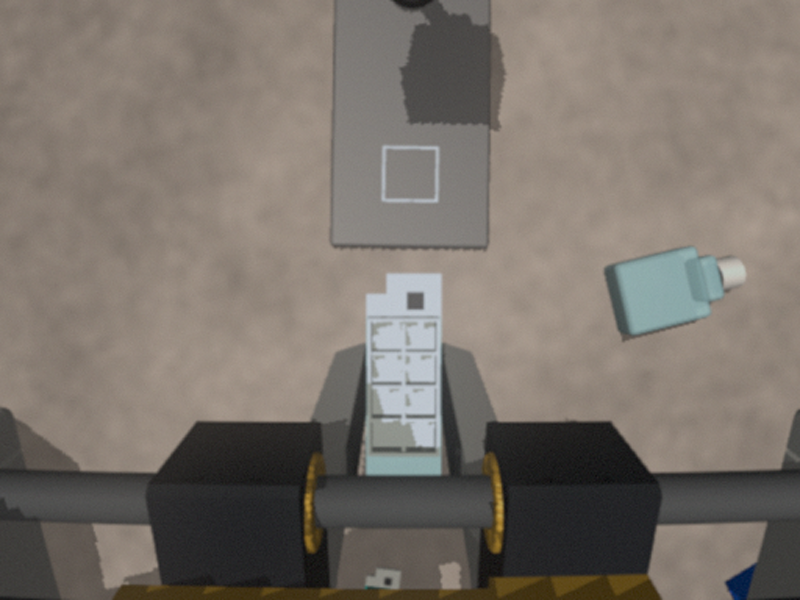

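```bash
python3 - <<'E'
from r import *
import pickle; p=pickle.load(open("w5.pkl","rb")); T=p["T"]
c=lambda L:np.array(L,float)*.64-.18
sq=onz(p,c([[382,147],[438,146],[438.5,202],[383.5,202]]),.008); print("spot",sq.mean(0).round(4),np.linalg.norm(np.diff(sq[[0,1,2,3,0]],axis=0),axis=1).round(4))
pl=onz(p,c([[334,3],[331,246],[490,3],[488,247]]),.008)
for a,b in((0,1),(2,3)): d=pl[a]-pl[b]; print("plate yaw",np.degrees(np.arctan2(d[1],d[0])))
d=pl[1]-pl[3]; print("front yaw-90",np.degrees(np.arctan2(d[1],d[0]))-90,np.linalg.norm(d)); f=(pl[1]+pl[3])/2
u=np.array([np.cos(np.radians(75.5)),np.sin(np.radians(75.5)),0]); print("spot by plate",f+.055*u)
d=(sq[0]+sq[1]-sq[2]-sq[3]);print("sq yaw",np.degrees(np.arctan2(d[1],d[0])))
# slide in level-tool frame
S=T.copy(); S[:3,:3]=T[:3,:3]@A.T
def reg(x0,x1,y0,y1):
    uv=[[u,v] for v in range(int(y0*.64),int(y1*.64)) for u in range(int(x0*.64),int(x1*.64))]
    P=depth(p,uv); ok=np.array([p["z_map"][v,u]>0 for u,v in uv]); return (P[ok]-S[:3,3])@S[:3,:3]
for n,r in {"frost":(392,404,280,312),"frostR":(428,438,280,312),"clear":(372,436,460,474),"b1":(375,436,322,345),"b2":(375,436,425,448)}.items():
    q=reg(*r); print(n,(np.median(q,0)*1000).round(1),(q.std(0)[2]*1000).round(2))
# in-plane corners at top-of-base height
P=onz(p,c([[442,274],[387,274],[367,294],[442,316],[367,316]]),T[2,3]+.0025); print(((P-S[:3,3])@S[:3,:3]*1000).round(1).tolist())
E
```

```text
spot [0.5362 0.1775 0.008 ] [0.0421 0.0423 0.0412 0.0415]
plate yaw 75.24360655547966
plate yaw 74.91335509470034
front yaw-90 75.33023740980212 0.11773942060490739
spot by plate [0.5358401  0.17829941 0.008     ]
sq yaw 76.69844131775133
frost [32.1 -1.6 -2.5] 0.67
frostR [32.1 10.6 -2.5] 0.63
clear [-27.5   0.8  -2.5] 0.64
b1 [19.3  1.4 -3.9] 1.52
b2 [-16.2   1.4  -3.9] 1.61
[[39.3, 14.2, -2.5], [39.3, -4.8, -2.5], [32.3, -11.7, -2.5], [24.7, 14.2, -2.5], [24.7, -11.7, -2.5]]
```

```bash
cat > f.py <<'E'
from r import *
S=lev(np.radians(75.3)); sp=np.array([.5361,.1777,.085]); t=sp-S@np.array([.0311,.001,-.0025]); print(t)
delta(S@A,t); o=telemetry.get_obs(); print(o["time_s"],o["qpos"].round(3))
E
python3 f.py
```

```text
[0.52724086 0.14787173 0.0825    ]
shift units (tool, 0.1m) [0.561 0.048 1.453] rot units(90deg) [-0.001   0.0006  0.0042]
11.2 [-0.082  0.173  1.732  0.276  1.205  0.072]
```

Emit:
step_arm:
  plan:
    - {"dx": 0.07, "dy": 0.006, "dz": 0.182, "rx": -0.001, "ry": 0, "rz": 0.004, "claw": 0.9}
    - {"dx": 0.07, "dy": 0.006, "dz": 0.182, "rx": 0, "ry": 0, "rz": 0, "claw": 0.9}
    - {"dx": 0.07, "dy": 0.006, "dz": 0.182, "rx": 0, "ry": 0, "rz": 0, "claw": 0.9}
    - {"dx": 0.07, "dy": 0.006, "dz": 0.182, "rx": 0, "ry": 0, "rz": 0, "claw": 0.9}
    - {"dx": 0.07, "dy": 0.006, "dz": 0.182, "rx": 0, "ry": 0, "rz": 0, "claw": 0.9}
    - {"dx": 0.07, "dy": 0.006, "dz": 0.182, "rx": 0, "ry": 0, "rz": 0, "claw": 0.9}
    - {"dx": 0.07, "dy": 0.006, "dz": 0.182, "rx": 0, "ry": 0, "rz": 0, "claw": 0.9}
    - {"dx": 0.07, "dy": 0.006, "dz": 0.179, "rx": 0, "ry": 0, "rz": 0, "claw": 0.9}
    - {"dx": 0, "dy": 0, "dz": 0, "rx": 0, "ry": 0, "rz": 0, "claw": 0.9}
    - {"dx": 0, "dy": 0, "dz": 0, "rx": 0, "ry": 0, "rz": 0, "claw": 0.9}

```text
time_s: 12.2
ee_pos: [0.528, 0.1474, 0.0828]
eef_rot: [-3.142, -0.261, 1.313]
force: [0.5, 0.8, 0.3]
grip_width: 0.0255
grip_force: 12.0
```

```bash
python3 f.py; python3 - <<'E'
from r import *
o=telemetry.get_obs(); print(o["force"],o["grip_width"])
p=cam("wrist"); a=p["img"][:,:,::-1]; q=cam("top"); b=q["img"][:,:,::-1]
print("label proj wrist/top",proj(p,[[.5361,.1777,.085]])/.64,proj(q,[[.5361,.1777,.085]]))
cv2.imwrite("pics/w6.png",cv2.resize(a,(800,600),interpolation=cv2.INTER_CUBIC))
cv2.imwrite("pics/t6.png",cv2.resize(b[150:270,0:200],(800,480),interpolation=cv2.INTER_CUBIC))
E
```

```text
[0.52724086 0.14787173 0.0825    ]
shift units (tool, 0.1m) [ 0.002 -0.009  0.004] rot units(90deg) [ 0.0002  0.0007 -0.0008]
12.2 [0.092 0.407 1.754 0.311 0.914 0.168]
[0.47959392 0.82690346 0.28366331] 0.025451588496494443
label proj wrist/top [[400.58536484 296.58457546]] [[118.0320654  220.51664204]]
```

View pics/w6.png

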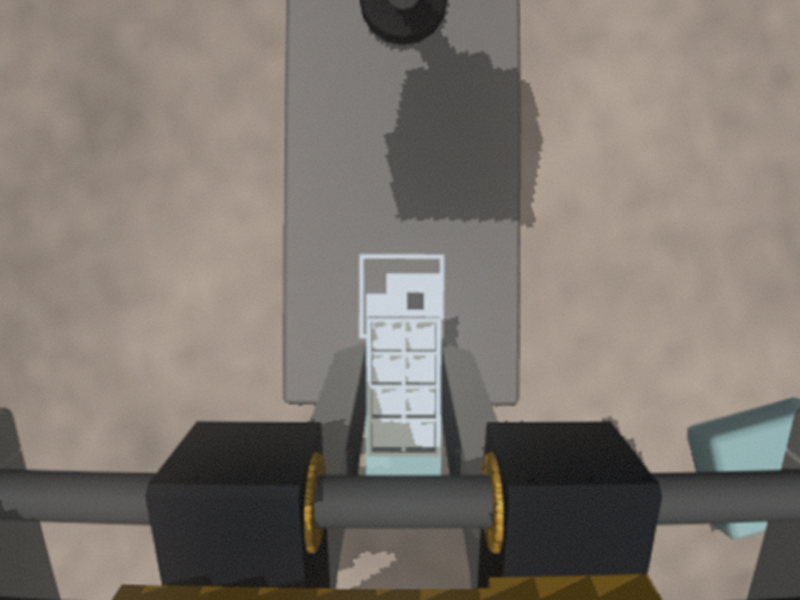

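View pics/t6.png

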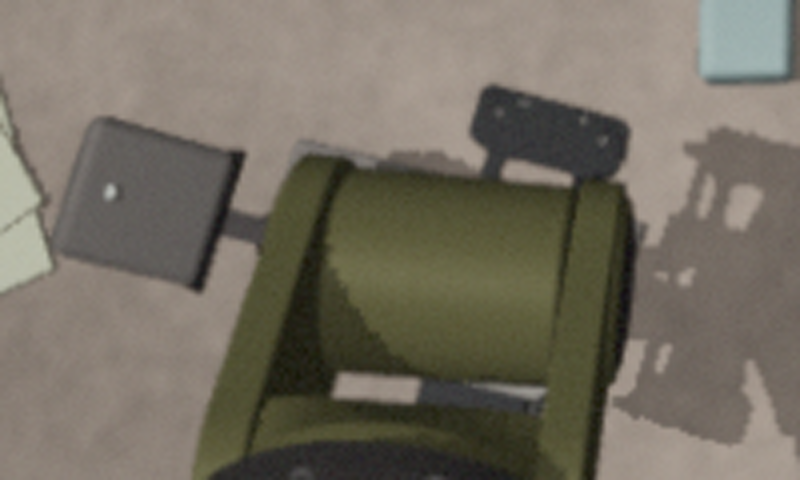

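The label sits within about 1 mm of the spot: frosted end centred at (404.5, 295), spot projected at (400.6, 296.6), and it is clear of the fingers. I'll make a 1 mm correction, let it settle, and hand in.

Emit:
step_arm:
  plan:
    - {"dx": 0.002, "dy": -0.01, "dz": 0.003, "rx": 0, "ry": 0, "rz": -0.001, "claw": 0.9}
    - {"dx": 0, "dy": 0, "dz": 0, "rx": 0, "ry": 0, "rz": 0, "claw": 0.9}
    - {"dx": 0, "dy": 0, "dz": 0, "rx": 0, "ry": 0, "rz": 0, "claw": 0.9}
    - {"dx": 0, "dy": 0, "dz": 0, "rx": 0, "ry": 0, "rz": 0, "claw": 0.9}
    - {"dx": 0, "dy": 0, "dz": 0, "rx": 0, "ry": 0, "rz": 0, "claw": 0.9}

```text
time_s: 12.8
ee_pos: [0.5272, 0.148, 0.0827]
eef_rot: [3.141, -0.261, 1.313]
force: [0.1, 0.2, -0.5]
grip_width: 0.0253
grip_force: 12.0
```

```bash
python3 f.py; python3 -c "
from h import *
print(abs(telemetry.get_obs()['joint_vel']).max()); print(hand_in())"
```

```text
[0.52724086 0.14787173 0.0825    ]
shift units (tool, 0.1m) [-0.002  0.001  0.001] rot units(90deg) [ 0.0008  0.0005 -0.0007]
12.8 [0.094 0.405 1.757 0.311 0.911 0.168]
0.002813681101912213
the job is handed in; nothing more can be done
None
```

I handed the job in at 12.8 s with the wrong-way-round slide held still, level and label up at the reading spot. Its frosted end points at the reader, clear of the fingers; measured placement is within about 1 mm, and the verdict was not shown.

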